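# Nest the graded steel mixing cups

## Robot

A 7-joint arm with a two-finger parallel gripper is mounted at the origin on a cart in front of the work surface, level with it; the furniture and walls round the work are solid. World frame = base frame: x ahead of the robot, y to its left, z up, the work surface at z = 0. Lengths are in m, angles in rad, forces in N, time in s.
With the tool pointing down it reaches from about 0.425 to 0.925 m from the base axis. Payload 6.8 kg.
Tool frame: the origin (TCP) lies midway between the tips of the shut fingers; the grasp point (between the pads) lies 19 mm behind it; z points along the fingers, y is the line along which they close (so a half turn about z gives the same grasp; the last joint's range is limited). The gripper opens to 85 mm and grips with 20 to 120 N. Pads are 22 mm wide; open, the fingers measure 114 mm over their backs; the gripper's body (76 mm by 85 mm) begins 54 mm behind the grasp point. The pads swing forward as they close: fully open they stand 13 mm farther back than shut.
Start: joints at [-0.108, 0.477, 0.022, 1.555, -0.011, 1.109, -0.083], TCP at [0.675, 0, 0.231] pointing down, gripper open.
Joint ranges: [-2.96, 2.96], [-0.34, 2.1], [-1.41, 1.46], [0.24, 2.44], [-1.37, 4.51], [0.17, 1.92], [-2.96, 2.96]. Speed limits (rad/s): [2.39, 2.39, 3.14, 3.14, 3.14, 3.14, 3.14].

## Interface

Orientations are given as a rotation vector (axis times angle).
In Python, from bench import r gives the robot as it stands. The module is installed in compiled form; this text tells all that it offers.
- The arm moves only by the tool apply_moves, never from a script. Its argument "rows" is a list of rows, each a list of 6 numbers: the shift along the tool's x, y, z scaled (see below), then the turn, a rotation vector about the tool's x, y, z scaled (see below). A call has 1 to 5 rows; each row is the pose to reach, as a shift and turn from the pose commanded when the call began, along the tool's axes at that moment; what a row does not reach only later rows make up. The controller multiplies each number of a shift by 0.25 m and each number of a turn by 90 degrees. A row lasts 1/8 s, in which the tool goes at most 62.5 mm and 10.7 degrees, less where a joint would pass 70% of its speed; a pose out of reach is approached as far as the arm can. A call with a number of a shift or a turn outside -1 to 1 is refused whole. A call with a gripper value outside its range is refused whole. "claw" is the opening, from 0 (shut) to 1 (fully open), set as the call begins (left out, the last holds). The fingers move at their own pace and stop on an object; "newtons" is the grip in N (left out, the last holds). Time passes only in rows, so rows that repeat a pose let the fingers close. It gives the time, the measured TCP pose, the force, the opening and the grip force at its end, in the units of the state.
- r.get_obs(): the state, without advancing time (a new reading comes with each control period).
- r.grab_frame(name): name is "scene" or "side" or "wrist"; returns a dict with "pixels" (480x640x3 uint8, red, green, blue), "intrinsics" (3x3 intrinsics, pixels), "eye" and "attitude" of the camera in the world. Camera axes: x right, y up, looking along -z (the intrinsics and any distortion apply to the point x, -y, -z); pixel columns grow to the right and rows downward; lengths in m; the calibration is good to about 2 mm. A picture is of the moment at which its call begins. There is no depth.
- r.hand_in(): hands the job in; it is judged then, once.
Trained networks look in a picture, given as the dict that the camera call returned (one of the last four; its "shot" number tells which), for a name from the list of things; names that differ only in an ending like _2 or _b are one class to them, and where a whole thing is asked for, a point or a joint stands for the part that bears it (a point fixed in the world has none). Each returns a list of dicts, best first, with "conf" (0 to 1); they miss things now and then, are a little off and sometimes report something else, mostly with a low value. They report only what shows in the picture. A call takes as long as a camera call.
- r.search_frame(picture, thing): "rect" ([left, top, width, height] in pixels, round what is visible of it).
- r.outline_of(picture, thing): "pixels" (480x640 bool, what is visible of it) and "rect" ([left, top, width, height] in pixels, round what is visible of it).
- r.landmark_of(picture, thing): "point" ([column, row] in pixels: a listed point, or the origin of a listed thing).
The state is a dict: "clock": time; "joints": joint angles; "qvel": joint speeds; "tau": joint torques, N m; "tcp_pos": TCP position; "orientation": TCP orientation; "contact_force": force on the tool from outside, world axes, zero at the start; "moment": the same for the moment, N m; "grip_width": finger opening in m; "gripper_force": force on a finger pad.
Only numpy, scipy, OpenCV 4.12 (cv2) and the standard library are available. Lean on these libraries where they do the work, as an engineer would, in place of code of your own. Each camera call takes 0.05 s, during which the arm holds its last target. There are 200 camera calls.

## Task

The set of three steel mixing cups with stacking beads is to be put away nested. The middle-sized cup has fallen over: stand it upright on the bench and let go of it, then take it again from above by its collar and lower it into the largest cup, and lower the smallest cup into the middle one, each with its bead sitting down on the rim of the bigger cup. Leave the largest cup about where it stands, lower the cups in rather than dropping them, and do not disturb the glue bottle, the sanding block or the roll of tape beside them.

Things in the scene. Friction and masses are not known exactly. Their poses are not given: they have to be found in the camera images.
- large_cup_centre (a point): Centre (half-way up, on the axis) of the largest of three like-shaped open steel cups, standing mouth up, left or right. (The plain cup far back, without a bead, is not of the set.) z: axis, to the mouth. 74 mm high; straight collar, the top 22 mm, 69 mm outside, 64 mm inside diameter; below it a stacking bead all round, 82 mm diameter; body tapering to 61 mm at the foot. Walls 2.5 mm. 0.26 kg.
- middle_cup_centre (a point): Centre (33 mm from the underside, on the axis) of the middle cup: 66 mm high, collar 56 mm outside, 51 inside, 22 mm long, bead 69 mm diameter, body 56 tapering to 48 mm at the foot, 0.17 kg. z: its axis, foot to mouth. It starts on its side, resting on foot and bead, axis rising about 13 degrees to the mouth. Seated in the largest cup its underside hangs 33 mm above that cup's underside.
- small_cup_centre (a point): Centre (30 mm above the underside, on the axis) of the smallest cup, standing mouth up, on the other side from the largest: 60 mm high, collar 43 mm outside diameter, 22 mm long, bead 56 mm diameter, body tapering to 35 mm at the foot, 0.11 kg. z: its axis, to the mouth. Seated in the middle cup its underside hangs 31 mm above that cup's. The cone under each bead centres a cup as it sits down.
- glue_bottle_centre (a point): Centre of a white glue bottle with an orange cap, standing, 43 mm across and 120 mm high; a bystander.
- sanding_block_centre (a point): Centre of a wooden sanding block, 61 x 106 x 24 mm, lying flat, long along its y; a bystander.
- masking_tape_centre (a point): Centre of a roll of masking tape lying flat, 105 mm across and 24 mm high; a bystander.

How it is judged:
On the way, in this order (a step that is already met when the one before it is completed fails the run):
1. the middle cup stands upright on the bench, let go (angle between middle_cup_centre's own z axis and vertical below 0.1 rad and height (world z) of middle_cup_centre below 0.041 m and z of middle_cup_centre in the frame of large_cup_centre below 0.01 m and contact force between the fingers and middle_cup below 0.1 N), for 0.2 s.
2. the middle cup sits on its bead in the largest cup, let go (horizontal distance between middle_cup_centre and large_cup_centre below 0.008 m and z of middle_cup_centre in the frame of large_cup_centre between 0.022 and 0.035 m and contact force between the fingers and middle_cup below 0.1 N), for 0.2 s.
At the end, for the whole second after the job is handed in: The largest cup stands upright on the bench within 50 mm of where it was; the middle cup sits in it on its bead and the smallest in the middle one on its bead, each upright within about 6 degrees, centred within 8 mm and down to within about 6 mm of fully seated, all at rest (horizontal distance between middle_cup_centre and large_cup_centre below 0.008 m and z of middle_cup_centre in the frame of large_cup_centre between 0.022 and 0.035 m and horizontal distance between small_cup_centre and middle_cup_centre below 0.008 m and z of small_cup_centre in the frame of middle_cup_centre between 0.022 and 0.035 m and angle between large_cup_centre's own z axis and vertical below 0.08 rad and angle between middle_cup_centre's own z axis and vertical below 0.1 rad and angle between small_cup_centre's own z axis and vertical below 0.12 rad and height (world z) of large_cup_centre below 0.042 m and distance of large_cup_centre from where it was at the start of the episode below 0.05 m and linear speed of each of small_cup, middle_cup below 0.02 m/s); the robot touches nothing.
It fails at once if the middle cup was dropped into the largest (horizontal distance between middle_cup_centre and large_cup_centre below 0.03 m and linear speed of middle_cup above 0.7 m/s and contact force between the fingers and middle_cup below 0.1 N).
It fails at once if the smallest cup was dropped into the middle one (horizontal distance between small_cup_centre and middle_cup_centre below 0.03 m and linear speed of small_cup above 0.7 m/s and contact force between the fingers and small_cup below 0.1 N).
It fails at once if a bystander was disturbed (moved over 30 mm) (distance of any of glue_bottle_centre, sanding_block_centre, masking_tape_centre from where it was at the start of the episode above 0.03 m).
It also fails if it takes over 64 s, if anything falls off the work surface, if the arm or the gripper's body presses on something with over 40 N, if the wrist force passes 120 N, or if a joint passes its speed limit or range.

## Working session

There is one attempt and no reset: what is moved stays moved. The work goes in short steps, Python scripts to look and compute and a tool call to move; the robot and the scene stay as the last step left them, time stands still between calls to the robot, and variables do not carry over. Pictures are saved under pics/ and viewed, at most 10 in all, crops included, and the job is handed in when it is done.

Besides the shell and the picture viewer there is one more tool, called after "Request:" as a command line: name --pt "numbers of a row" for each row, then --argument value for the rest. apply_moves: Moves the arm, as the interface text tells. Its arguments: {"type":"object","properties":{"rows":{"type":"array","items":{"type":"array","items":{"type":"number"}}},"claw":{"type":"number"},"newtons":{"type":"number"}},"required":["rows"]}

```bash
mkdir -p pics; cat > h.py <<'E'
import numpy as np, cv2
from scipy.spatial.transform import Rotation as R
from bench import r
def att(p):
    a=np.array(p["attitude"],float)
    return a if a.shape==(3,3) else (R.from_rotvec(a).as_matrix() if a.size==3 else R.from_quat(a).as_matrix())
def ray(p,uv):
    K=np.array(p["intrinsics"]); d=np.linalg.inv(K)@[uv[0],uv[1],1]
    return np.array(p["eye"]), att(p)@(d*[1,-1,-1])
def onz(p,uv,z):
    e,d=ray(p,uv); return e+d*(z-e[2])/d[2]
def proj(p,X):
    c=att(p).T@(np.array(X)-p["eye"]); q=np.array(p["intrinsics"])@(c*[1,-1,-1]); return q[:2]/q[2]
def tri(obs):
    A=np.zeros((3,3));b=np.zeros(3)
    for p,uv in obs:
        e,d=ray(p,uv); d=d/np.linalg.norm(d); M=np.eye(3)-np.outer(d,d); A+=M;b+=M@e
    X=np.linalg.solve(A,b)
    return X,[np.round(proj(p,X)-uv,1) for p,uv in obs]
def save(p,n): cv2.imwrite("pics/"+n,p["pixels"][:,:,::-1])
def delta(pos,rot=None):
    """shift,turn in command units from measured pose to world pose"""
    o=r.get_obs(); T=R.from_rotvec(o["orientation"])
    s=T.inv().apply(np.array(pos)-o["tcp_pos"])/0.25
    t=(T.inv()*rot).as_rotvec()/(np.pi/2) if rot is not None else np.zeros(3)
    return np.round(np.r_[s,t],4)
E
cat > a.py <<'E'
from h import *
np.set_printoptions(precision=4,suppress=True)
P={n:r.grab_frame(n) for n in("scene","side","wrist")}
for k in P: print(k,P[k]["eye"],P[k]["attitude"],P[k]["intrinsics"],P[k].keys())
for t in("large_cup","middle_cup","small_cup","glue_bottle","sanding_block","masking_tape"):
    obs=[]
    for k in P:
        l=r.landmark_of(P[k],t+"_centre")
        s=r.search_frame(P[k],t+"_centre")
        if l: print(t,k,np.round(l[0]["point"],1),round(l[0]["conf"],2),s and s[0]["rect"])
        if l and l[0]["conf"]>.4: obs.append((P[k],np.array(l[0]["point"])))
    if len(obs)>1: print("  ",*tri(obs))
im=np.vstack([np.hstack([cv2.resize(P[k]["pixels"],(400,300)) for k in("scene","side")]),np.hstack([cv2.resize(P["wrist"]["pixels"],(400,300)),np.zeros((300,400,3),np.uint8)])])
cv2.imwrite("pics/a.png",im[:,:,::-1]); print(r.get_obs())
E
python3 a.py
```

```text
scene [-0.0936 -1.0167  0.8863] [ 0.9602 -0.2794 -0.5604] [[558.919    0.     311.6878]
 [  0.     558.919  243.7126]
 [  0.       0.       1.    ]] dict_keys(['pixels', 'intrinsics', 'eye', 'attitude', 'shot'])
side [0.1763 0.8645 0.5681] [ 0.3033 -1.4167 -2.3246] [[485.2496   0.     319.826 ]
 [  0.     485.2496 238.6468]
 [  0.       0.       1.    ]] dict_keys(['pixels', 'intrinsics', 'eye', 'attitude', 'shot'])
wrist [0.6752 0.081  0.3725] [-0.3253  0.0025  0.0004] [[371.9736   0.     318.8612]
 [  0.     371.9736 239.7021]
 [  0.       0.       1.    ]] dict_keys(['pixels', 'intrinsics', 'eye', 'attitude', 'shot'])
large_cup scene [291.5 216.8] 0.92 [279.5, 204.3, 24.1, 31.6]
large_cup side [255.  288.8] 0.89 [237.3, 262.7, 39.6, 50.3]
   [0.6412 0.1953 0.0384] [array([-1.4,  1.8]), array([-2.3, -2.6])]
middle_cup scene [254.8 194.3] 0.71 [235.3, 228.8, 27.4, 26.3]
middle_cup side [331.  302.9] 0.94 [312.3, 285.9, 40.0, 40.5]
middle_cup wrist [77.3 12.7] 0.62 [34.8, 0.0, 86.4, 62.7]
   [0.5052 0.1807 0.0989] [array([-4.3, 22.7]), array([-12.7, -29. ]), array([-34.9, -70.2])]
sm
[... 693 characters left out ...]
430.4 319.9] 0.84 [410.5, 302.6, 44.3, 32.4]
masking_tape side [341.  201.4] 0.78 [322.5, 188.8, 38.3, 24.0]
   [ 0.688  -0.3436  0.007 ] [array([ 0.5, -0.6]), array([0.4, 0.5])]
{'clock': 1.95, 'joints': array([-0.1081,  0.477 ,  0.0224,  1.5554, -0.0115,  1.1093, -0.0831]), 'qvel': array([ 0.0005,  0.    ,  0.0012,  0.0004,  0.0009, -0.0009,  0.    ]), 'tau': array([ -0.    , -59.6313,   1.6066, -28.1539,   0.0125,   0.0016,
         0.    ]), 'tcp_pos': array([ 0.675 , -0.    ,  0.2313]), 'orientation': array([2.2215, 2.2214, 0.    ]), 'contact_force': array([-0.4605, -0.0986,  0.187 ]), 'moment': array([ 0.0187,  0.0086, -0.0076]), 'gripper_force': 0.0, 'grip_width': 0.08542402069398997}
```

View pics/a.png

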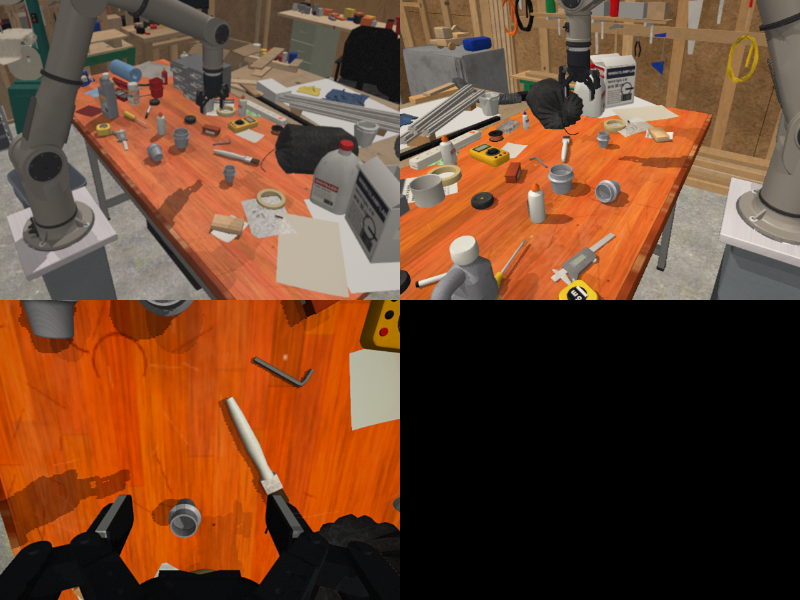

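The middle cup lies at about (248,242) in the scene image, with its mouth towards the side camera. The large cup stands at (290,220) and the small one at (366,277). I'll look at the middle cup from above.

Request:
apply_moves --pt "0.2 -0.145 -0.03 0 0 0" --pt "0.4 -0.29 -0.06 0 0 0" --pt "0.6 -0.44 -0.12 0 0 0" --pt "0.8 -0.58 -0.12 0 0 0" --pt "0.8 -0.58 -0.12 0 0 0"

```text
clock: 2.58
tcp_pos: [0.5268, 0.2058, 0.2619]
orientation: [-2.209, -2.231, -0.003]
contact_force: [0.4, 0.2, -0.4]
grip_width: 0.0854
gripper_force: 0.0
```

```bash
cat > b.py <<'E'
from h import *
np.set_printoptions(precision=4,suppress=True)
P={n:r.grab_frame(n) for n in("scene","side","wrist")}
for t in("large_cup","middle_cup"):
    obs=[]
    for k in P:
        l=r.landmark_of(P[k],t+"_centre")
        for q in l: print(t,k,np.round(q["point"],1),round(q["conf"],2))
        s=r.search_frame(P[k],t+"_centre")
        for q in s: print("   box",q["rect"],round(q["conf"],2))
        if l: print("    at z", onz(P[k],l[0]["point"],.037))
w=P["wrist"]["pixels"]; save(P["wrist"],"b.png"); print(r.get_obs()["tcp_pos"],P["wrist"]["eye"])
E
python3 b.py
```

```text
large_cup scene [292.1 222.9] 0.69
   box [276.6, 205.4, 29.3, 31.9] 0.74
    at z [0.6341 0.1734 0.037 ]
large_cup side [255.5 285.9] 0.59
   box [236.9, 261.7, 42.3, 50.0] 0.83
    at z [0.6382 0.19   0.037 ]
large_cup wrist [418.8 210.3] 0.83
   box [380.7, 176.2, 90.1, 83.6] 0.89
    at z [0.6314 0.1894 0.037 ]
middle_cup scene [246.5 245. ] 0.73
   box [234.0, 231.2, 28.8, 26.4] 0.84
    at z [0.4694 0.1495 0.037 ]
middle_cup side [331.  301.9] 0.76
   box [311.0, 287.7, 40.5, 36.8] 0.94
    at z [0.4826 0.1692 0.037 ]
middle_cup wrist [272.4 236.7] 0.78
   box [239.6, 195.6, 65.1, 81.8] 0.67
    at z [0.482 0.161 0.037]
[0.5301 0.2    0.2613] [0.5301 0.2814 0.4036]
```

View pics/b.png

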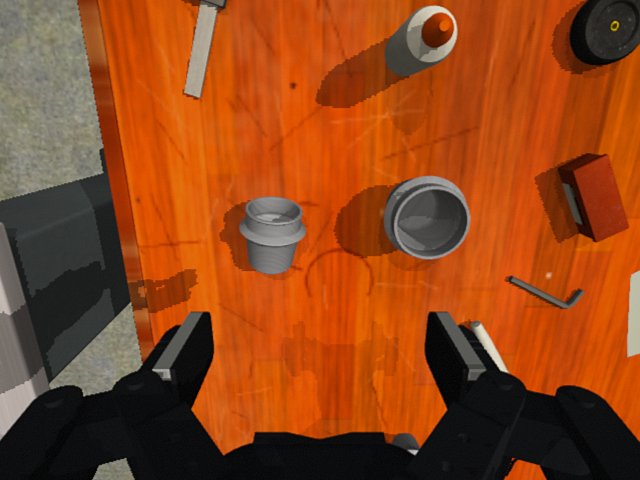

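The wrist view shows the middle cup at (272,237) with its mouth towards +y, and the large cup at (426,217). I'll fit both poses to the network silhouettes.

```bash
cat > fit.py <<'E'
from h import *
from scipy.optimize import minimize
PR={"large":[(0,30.5),(43,33.5),(50,41),(52,41),(52,34.5),(74,34.5)],
    "middle":[(0,24),(36,27.5),(43,34.5),(45,34.5),(44,28),(66,28)],
    "small":[(0,17.5),(31,21),(37,28),(38,28),(38,21.5),(60,21.5)]}
th=np.linspace(0,2*np.pi,40,endpoint=False)
def mask(p,prof,base,ax,S=4,box=None):
    u=np.cross(ax,[.3,.2,.9] if abs(ax[2])<.9 else [1,0,0]);u/=np.linalg.norm(u);v=np.cross(ax,u)
    rings=[]
    for h,rr in prof:
        X=base+ax*h/1e3+np.outer(np.cos(th),u)*rr/1e3+np.outer(np.sin(th),v)*rr/1e3
        c=(X-p["eye"])@att(p)*[1,-1,-1]; q=c@np.array(p["intrinsics"]).T; rings.append(q[:,:2]/q[:,2:])
    x0,y0,w,h=box; m=np.zeros((h*S,w*S),np.uint8)
    for a,b in zip(rings,rings[1:]):
        hull=cv2.convexHull(((np.vstack([a,b])-[x0,y0]+.5)*S*16).astype(np.int32))
        cv2.fillConvexPoly(m,hull,1,shift=4)
    return m
def fit(P,name,x0,lying=False,S=4):
    tg=[]
    for p in P:
        o=r.outline_of(p,name+"_cup_centre")
        if not o or o[0]["conf"]<.4: print("none",p["shot"]); continue
        x,y,w,h=map(int,o[0]["rect"]); x=max(0,x-15);y=max(0,y-15);w=min(w+30,640-x);h=min(h+30,480-y)
        m=o[0]["pixels"][y:y+h,x:x+w].astype(np.uint8); tg.append((p,(x,y,w,h),cv2.resize(m,None,fx=S,fy=S,interpolation=cv2.INTER_NEAREST)))
    def pose(q):
        if not lying: return np.array([q[0],q[1],lying and 0 or 0.]),np.array([0,0,1.])
        t=np.arctan2(10.5,44); ax=np.array([np.cos(q[2])*np.cos(t),np.sin(q[2])*np.cos(t),np.sin(t)])
        return np.array([q[0],q[1],.024*np.cos(t)]),ax
    def ious(q):
        b,a=pose(q); out=[]
        for p,bx,m in tg:
            k=mask(p,PR[name],b,a,S,bx); out.append((k&m).sum()/max(1,(k|m).sum()))
        return out
    res={}
    sets=[slice(None)]+[slice(i,i+1) for i in range(len(tg))]
    allt=tg
    for s in sets:
        tg=allt[s]
        n=3 if lying else 2; sx=np.vstack([x0]+[np.array(x0)+d for d in np.diag([.01,.01,.15][:n])])
        f=minimize(lambda q:-np.mean(ious(q)),x0,method="Nelder-Mead",options=dict(initial_simplex=sx,xatol=1e-4,fatol=1e-5))
        print(name,s,np.round(f.x,4),np.round(ious(f.x),3))
E
cat > c.py <<'E'
from fit import *
P=[r.grab_frame(n) for n in("wrist","scene","side")]
fit(P,"large",[.635,.188]); fit(P,"middle",[.48,.135,1.6],True)
E
python3 c.py
```

```text
large slice(None, None, None) [0.634  0.1878] [0.952 0.945 0.944]
large slice(0, 1, None) [0.634  0.1863] [0.984]
large slice(1, 2, None) [0.635  0.1908] [0.963]
large slice(2, 3, None) [0.6346 0.1892] [0.958]
middle slice(None, None, None) [0.4773 0.1306 1.4693] [0.925 0.932 0.913]
middle slice(0, 1, None) [0.4766 0.1283 1.4465] [0.959]
middle slice(1, 2, None) [0.4771 0.131  1.4881] [0.941]
middle slice(2, 3, None) [0.4783 0.1339 1.4974] [0.953]
```

```bash
cat >> h.py <<'E'
R0=R.from_rotvec(np.pi/np.sqrt(2)*np.array([1,1,0]))   # tool down, x=+Y, y=+X
def tool(yaw,tilt): # yaw about world z (deg), tilt about tool y (deg; + = point to tool x)
    return R.from_euler("z",yaw,degrees=True)*R0*R.from_euler("y",tilt,degrees=True)
E
python3 - <<'E'
from h import *
Q=tool(-5.7,-17); z=Q.apply([0,0,1]); print(z, Q.apply([0,1,0]))
G=np.array([.483,.188,.037])+.014*z
print(G,delta(G-.1*z,Q))
E
```

```text
[-0.02903828 -0.29092609 -0.95630476] [ 9.95055570e-01 -9.93197497e-02  8.32667268e-17]
[0.48259346 0.18392703 0.02361173] [ 0.0519 -0.1781  0.5683  0.0094 -0.1888  0.0629]
```

Request:
apply_moves --pt "0.02 -0.07 0.2 0.005 -0.1 0.03" --pt "0.04 -0.14 0.4 0.0094 -0.1888 0.0629" --pt "0.052 -0.178 0.568 0.0094 -0.1888 0.0629" --pt "0.052 -0.178 0.568 0.0094 -0.1888 0.0629"

```text
clock: 4.28
tcp_pos: [0.483, 0.2125, 0.1168]
orientation: [2.165, 1.966, -0.334]
contact_force: [0.9, -0.8, 1.9]
grip_width: 0.0852
gripper_force: 0.0
```

```bash
python3 - <<'E'
from fit import *
p=r.grab_frame("wrist"); save(p,"d.png")
fit([p],"middle",[.477,.13,1.47],True)
Q=tool(-5.7,-17); z=Q.apply([0,0,1]); G=np.array([.483,.188,.037])+.014*z
print(r.get_obs()["tcp_pos"],delta(G,Q))
E
```

```text
middle slice(None, None, None) [0.4763 0.1291 1.4359] [0.978]
middle slice(0, 1, None) [0.4763 0.1291 1.4359] [0.978]
[0.48662152 0.21270307 0.12045868] [ 2.100e-03 -4.900e-03  4.044e-01  5.000e-04 -1.000e-04 -7.000e-04]
```

View pics/d.png

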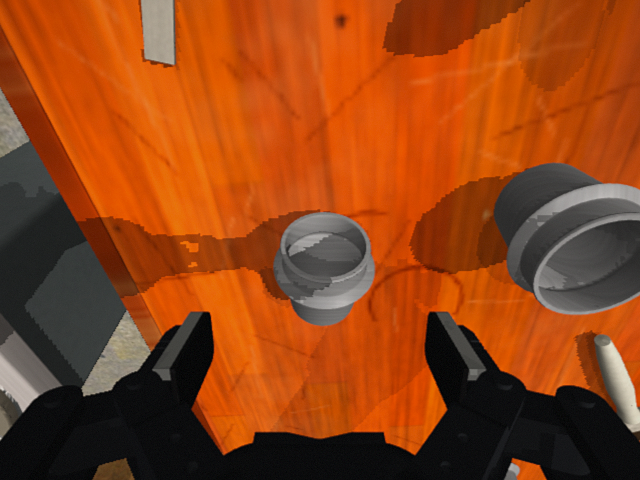

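The middle cup lies at about (325,268), centred between the open fingers and aligned with them. The large cup at (580,240) is clear. I'll descend and close.

Request:
apply_moves --pt "0.002 0 0.12 0 0 0" --pt "0.002 0 0.24 0 0 0" --pt "0.002 0 0.34 0 0 0" --pt "0.002 0 0.404 0 0 0" --pt "0.002 0 0.404 0 0 0"

```text
clock: 5.0
tcp_pos: [0.4834, 0.1834, 0.0231]
orientation: [2.17, 1.961, -0.324]
contact_force: [-0.4, -0.4, 0.7]
grip_width: 0.0851
gripper_force: 0.0
```

Request:
apply_moves --pt "0 0 0 0 0 0" --pt "0 0 0 0 0 0" --pt "0 0 0 0 0 0" --pt "0 0 0 0 0 0" --pt "0 0 0 0 0 0" --claw 0.0 --newtons 40

```text
clock: 5.62
tcp_pos: [0.4833, 0.185, 0.0238]
orientation: [2.168, 1.963, -0.321]
contact_force: [-0.9, 0.4, 5.7]
grip_width: 0.0539
gripper_force: 41.2
```

Request:
apply_moves --pt "-0.03 0 -0.1 0 0 0" --pt "-0.06 0 -0.2 0 0 0" --pt "-0.117 0 -0.382 0 0 0" --pt "-0.117 0 -0.382 0 0.1 0" --pt "-0.117 0 -0.382 0 0.2 0"

```text
clock: 6.25
tcp_pos: [0.4833, 0.1854, 0.124]
orientation: [-2.317, -2.102, -0.03]
contact_force: [-0.9, 0.0, -2.7]
grip_width: 0.0539
gripper_force: 43.6
```

Request:
apply_moves --pt "0 0 0 0 0.11 0" --pt "0 0 0 0 0.22 0" --pt "0 0 0 0 0.33 0" --pt "0 0 0 0 0.44 0" --pt "0 0 0 0 0.55 0"

```text
clock: 6.88
tcp_pos: [0.4839, 0.1835, 0.1239]
orientation: [-1.805, -1.635, -0.837]
contact_force: [-0.6, -0.3, -4.5]
grip_width: 0.054
gripper_force: 43.6
```

Request:
apply_moves --pt "0 0 0 0 0.1 0" --pt "0 0 0 0 0.1 0" --pt "0 0 0 0 0.1 0"

```text
clock: 7.25
tcp_pos: [0.4828, 0.1848, 0.1232]
orientation: [-1.697, -1.539, -0.944]
contact_force: [0.5, -0.5, -2.4]
grip_width: 0.0539
gripper_force: 43.7
```

```bash
python3 - <<'E'
from fit import *
o=r.get_obs(); T=R.from_rotvec(o["orientation"]); print(o["joints"],o["tcp_pos"],T.as_matrix(),o["grip_width"],o["gripper_force"])
s=r.grab_frame("side");c=r.grab_frame("scene");w=r.grab_frame("wrist")
def crop(p,X,n=60):
    u,v=proj(p,X).astype(int); return cv2.resize(p["pixels"][max(0,v-n):v+n,max(0,u-n):u+n],(400,400))
X=o["tcp_pos"]
im=np.hstack([crop(s,X),crop(c,X)]); cv2.imwrite("pics/e.png",im[:,:,::-1])
for p in(s,c,w): print([ (l["point"],round(l["conf"],2)) for l in r.landmark_of(p,"middle_cup_centre")])
E
```

```text
[ 0.70701929  0.72890128 -0.79367277  2.1653129  -0.99749657  0.63148209
  0.85661956] [0.48281947 0.18476822 0.12315132] [[ 5.07094815e-02  9.95233042e-01  8.33051017e-02]
 [ 5.25674208e-01 -9.75208278e-02  8.45077698e-01]
 [ 8.49173231e-01  9.37891452e-04 -5.28113571e-01]] 0.05386812172308585 43.67016550456533
[([331.7, 275.4], 0.66), ([341.6, 200.6], 0.36)]
[([243.4, 220.3], 0.65)]
[([317.2, 359.7], 0.74)]
```

View pics/e.png

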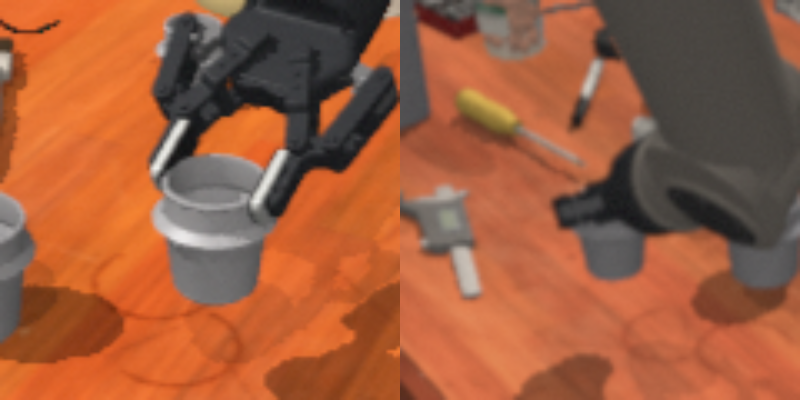

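The side crop shows the cup held upright by the collar at crop position (210,230), clear of the bench. I'll lower it.

Request:
apply_moves --pt "-0.05 0 0.031 0 0.017 0" --pt "-0.1 0 0.062 0 0.017 0" --pt "-0.16 0 0.1 0 0.017 0" --pt "-0.204 0 0.127 0 0.017 0" --pt "-0.204 0 0.127 0 0.017 0"

```text
clock: 8.18
tcp_pos: [0.4823, 0.1844, 0.0617]
orientation: [-1.677, -1.517, -0.963]
contact_force: [0.4, -0.3, -1.5]
grip_width: 0.0538
gripper_force: 43.7
```

Request:
apply_moves --pt "-0.007 0 0.004 0 0 0" --pt "-0.014 0 0.008 0 0 0" --pt "-0.014 0 0.008 0 0 0"

```text
clock: 8.55
tcp_pos: [0.4827, 0.1842, 0.0585]
orientation: [-1.677, -1.519, -0.964]
contact_force: [0.2, -0.2, -2.4]
grip_width: 0.054
gripper_force: 43.7
```

Not touching yet.

Request:
apply_moves --pt "-0.004 0 0.002 0 0 0" --pt "-0.008 0 0.005 0 0 0" --pt "-0.008 0 0.005 0 0 0"

```text
clock: 8.93
tcp_pos: [0.4827, 0.1843, 0.056]
orientation: [-1.677, -1.518, -0.964]
contact_force: [0.2, 0.6, -1.0]
grip_width: 0.0541
gripper_force: 43.7
```

Request:
apply_moves --pt "-0.004 0 0.002 0 0 0" --pt "-0.004 0 0.002 0 0 0" --pt "-0.004 0 0.002 0 0 0"

```text
clock: 9.3
tcp_pos: [0.4827, 0.1847, 0.0559]
orientation: [-1.675, -1.518, -0.966]
contact_force: [-1.6, -2.5, 6.1]
grip_width: 0.054
gripper_force: 44.3
```

Request:
apply_moves --pt "-0.004 0 0.002 0 0 0" --pt "-0.004 0 0.002 0 0 0"

```text
clock: 9.55
tcp_pos: [0.4827, 0.1851, 0.0559]
orientation: [-1.672, -1.517, -0.967]
contact_force: [-2.0, -6.3, 14.4]
grip_width: 0.0537
gripper_force: 45.0
```

Request:
apply_moves --pt "0.003 0 -0.002 0 0 0" --pt "0.003 0 -0.002 0 0 0"

```text
clock: 9.8
tcp_pos: [0.4827, 0.1847, 0.0558]
orientation: [-1.675, -1.518, -0.966]
contact_force: [-0.9, -3.1, 6.3]
grip_width: 0.0538
gripper_force: 44.4
```

Request:
apply_moves --pt "0 0 0 0 0 0" --pt "0 0 0 0 0 0" --pt "0 0 0 0 0 0" --pt "0 0 0 0 0 0" --pt "0 0 0 0 0 0" --claw 1.0

```text
clock: 10.42
tcp_pos: [0.4826, 0.1841, 0.0546]
orientation: [-1.677, -1.518, -0.964]
contact_force: [0.6, 0.3, 0.8]
grip_width: 0.0856
gripper_force: 0.0
```

Request:
apply_moves --pt "0 0 -0.12 0 0 0" --pt "0 0 -0.3 0 0 0" --pt "0.1 0 -0.5 0 0 0" --pt "0.3 0 -0.6 0 -0.1 0" --pt "0.5 0 -0.6 0 -0.2 0"

```text
clock: 11.05
tcp_pos: [0.4777, 0.115, 0.2397]
orientation: [-1.907, -1.713, -0.724]
contact_force: [2.7, -0.1, -0.3]
grip_width: 0.0856
gripper_force: 0.0
```

```bash
python3 - <<'E'
from fit import *
P=[r.grab_frame(n) for n in("wrist","scene","side")]
for p in P: print([(np.round(onz(p,l["point"],.033),4),round(l["conf"],2)) for l in r.landmark_of(p,"middle_cup_centre")])
fit(P,"middle",[.483,.196])
o=r.get_obs(); print(o["tcp_pos"],delta([.483,.19,.26],tool(0,0)))
E
```

```text
[(array([0.4809, 0.1701, 0.033 ]), 0.69), (array([0.6332, 0.1841, 0.033 ]), 0.57)]
[(array([0.4694, 0.1496, 0.033 ]), 0.58)]
[(array([0.4827, 0.1742, 0.033 ]), 0.77), (array([0.6357, 0.1891, 0.033 ]), 0.33), (array([ 0.655 , -0.1586,  0.033 ]), 0.26)]
middle slice(None, None, None) [0.4799 0.1723] [0.958 0.944 0.932]
middle slice(0, 1, None) [0.4797 0.1713] [0.976]
middle slice(1, 2, None) [0.4804 0.1749] [0.957]
middle slice(2, 3, None) [0.4801 0.1747] [0.961]
[0.47534099 0.11660931 0.23620013] [ 2.833e-01  3.000e-04  1.263e-01  2.050e-02 -4.654e-01 -6.280e-02]
```

It is standing upright at about (0.480, 0.172). Next I go to tool-down above it.

```bash
python3 - <<'E'
from h import *
print(delta([.480,.172,.16],tool(0,0)))
E
```

```text
[-0.0381 -0.0023  0.3753  0.0205 -0.4654 -0.0628]
```

Request:
apply_moves --pt "0 0 0.1 0.004 -0.1 -0.013" --pt "0 0 0.2 0.008 -0.2 -0.026" --pt "-0.02 0 0.3 0.013 -0.3 -0.04" --pt "-0.038 -0.002 0.375 0.017 -0.4 -0.053" --pt "-0.038 -0.002 0.375 0.0205 -0.465 -0.063"

```text
clock: 12.12
tcp_pos: [0.4797, 0.1737, 0.1591]
orientation: [2.213, 2.224, -0.007]
contact_force: [0.1, -0.2, -0.1]
grip_width: 0.0856
gripper_force: 0.0
```

Request:
apply_moves --pt "0 0 0 0 0 0" --pt "0 0 0 0 0 0"

```text
clock: 12.38
tcp_pos: [0.4807, 0.1713, 0.1606]
orientation: [2.22, 2.22, 0.001]
contact_force: [0.3, -0.5, -0.3]
grip_width: 0.0854
gripper_force: 0.0
```

```bash
python3 - <<'E'
from fit import *
P=[r.grab_frame(n) for n in("wrist","side")]
fit(P,"middle",[.48,.172]); fit(P,"large",[.634,.187])
print(r.get_obs()["tcp_pos"],delta([.480,.172,.047],tool(0,0)))
E
```

```text
middle slice(None, None, None) [0.4802 0.1714] [0.973 0.912]
middle slice(0, 1, None) [0.4797 0.171 ] [0.984]
middle slice(1, 2, None) [0.4804 0.1742] [0.941]
large slice(None, None, None) [0.6351 0.1862] [0.968 0.934]
large slice(0, 1, None) [0.6341 0.1861] [0.976]
large slice(1, 2, None) [0.6355 0.1881] [0.95]
[0.48121825 0.1717053  0.16196367] [ 1.900e-03 -7.000e-03  4.598e-01  3.000e-03  9.000e-04  1.000e-04]
```

Request:
apply_moves --pt "0.001 -0.002 0.12 0 0 0" --pt "0.001 -0.004 0.26 0 0 0" --pt "0.001 -0.004 0.38 0 0 0" --pt "0.001 -0.004 0.458 0 0 0" --pt "0.001 -0.004 0.458 0 0 0"

```text
clock: 13.3
tcp_pos: [0.4797, 0.1721, 0.0464]
orientation: [2.217, 2.221, -0.001]
contact_force: [-0.7, 0.4, 0.5]
grip_width: 0.0853
gripper_force: 0.0
```

Request:
apply_moves --pt "0 0 0 0 0 0" --pt "0 0 0 0 0 0" --pt "0 0 0 0 0 0" --pt "0 0 0 0 0 0" --pt "0 0 0 0 0 0" --claw 0.0 --newtons 40

```text
clock: 13.92
tcp_pos: [0.4812, 0.1733, 0.0489]
orientation: [2.215, 2.22, 0.006]
contact_force: [-2.1, -1.2, 6.5]
grip_width: 0.0542
gripper_force: 41.0
```

Request:
apply_moves --pt "0 0 -0.06 0 0 0" --pt "0 0 -0.16 0 0 0" --pt "0 0 -0.3 0 0 0" --pt "0 0 -0.4 0 0 0" --pt "0 0 -0.4 0 0 0"

```text
clock: 14.55
tcp_pos: [0.4815, 0.1737, 0.1501]
orientation: [2.214, 2.219, 0.011]
contact_force: [-0.5, 0.0, -2.3]
grip_width: 0.0542
gripper_force: 43.2
```

```bash
python3 - <<'E'
from fit import *
o=r.get_obs(); print(o["tcp_pos"],o["grip_width"],o["orientation"])
for n in ("wrist","side","scene"):
    p=r.grab_frame(n); print(n,[(np.round(onz(p,l["point"],.033+.1),4),round(l["conf"],2)) for l in r.landmark_of(p,"middle_cup_centre")])
    if n=="side": 
        u,v=proj(p,o["tcp_pos"]).astype(int); cv2.imwrite("pics/f.png",cv2.resize(p["pixels"][v-70:v+70,u-100:u+60],None,fx=4,fy=4)[:,:,::-1])
E
```

```text
[0.4815406  0.1736583  0.15009253] 0.054204257098020445 [2.21427357 2.21891725 0.01062595]
wrist [(array([0.4808, 0.1714, 0.133 ]), 0.87)]
side [(array([0.4775, 0.172 , 0.133 ]), 0.92)]
scene [(array([0.4762, 0.1597, 0.133 ]), 0.86)]
```

View pics/f.png

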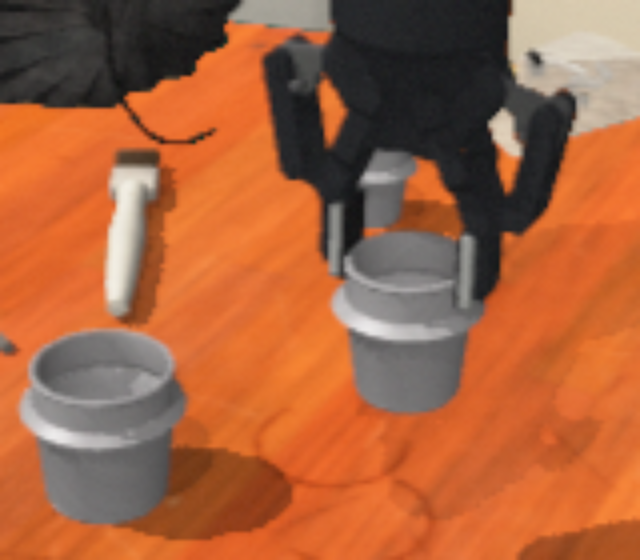

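The cup hangs upright from the collar at (410,320) in the crop, with the large cup at (105,420). I'll carry it over the large cup.

Request:
apply_moves --pt "0.012 0.12 -0.02 0 0 0" --pt "0.03 0.3 -0.02 0 0 0" --pt "0.05 0.48 -0.02 0 0 0" --pt "0.06 0.6 -0.02 0 0 0" --pt "0.06 0.612 -0.02 0 0 0"

```text
clock: 15.48
tcp_pos: [0.6344, 0.1881, 0.1516]
orientation: [2.217, 2.22, 0.002]
contact_force: [-0.1, -0.1, -1.8]
grip_width: 0.0543
gripper_force: 43.3
```

Request:
apply_moves --pt "0 0 0 0 0 0" --pt "0 0 0 0 0 0" --pt "0 0 0 0 0 0"

```text
clock: 15.85
tcp_pos: [0.6323, 0.1885, 0.1532]
orientation: [2.215, 2.222, 0.003]
contact_force: [-0.5, 0.7, -2.6]
grip_width: 0.054
gripper_force: 43.3
```

```bash
cat > g.py <<'E'
from fit import *
import sys
from scipy.spatial.transform import Rotation as R
def heldfit(name,big,z0,zb):
    """compare outline boxes: fit held cup (upright, base at z0) and big cup per camera; ray-free relative check"""
    o=r.get_obs(); print("tcp",o["tcp_pos"],"rot",o["orientation"])
    for n in("wrist","side","scene"):
        p=r.grab_frame(n)
        for nm,z in((name,z0),(big,zb)):
            q=r.outline_of(p,nm+"_cup_centre")
            if not q: print(n,nm,"none"); continue
            q=q[0]; x,y,w,h=map(int,q["rect"]); x=max(0,x-12);y=max(0,y-12);w=min(w+24,640-x);h=min(h+24,480-y)
            m=q["pixels"][y:y+h,x:x+w].astype(np.uint8); S=4; m=cv2.resize(m,None,fx=S,fy=S,interpolation=0)
            # precision vs recall: visible mask must lie in model; model edges free where occluded
            def f(v):
                k=mask(p,PR[nm],np.array([v[0],v[1],z]),np.array([0,0,1.]),S,(x,y,w,h)); return -(k&m).sum()/(k|m).sum()
            X=np.array([o["tcp_pos"][0],o["tcp_pos"][1]])
            b=minimize(f,X,method="Nelder-Mead",options=dict(initial_simplex=[X,X+[.008,0],X+[0,.008]],xatol=1e-4,fatol=1e-5))
            print(n,nm,np.round(b.x,4),round(-b.fun,3),round(q["conf"],2))
if __name__=="__main__": heldfit(sys.argv[1],sys.argv[2],float(sys.argv[3]),float(sys.argv[4]))
E
python3 g.py middle large .106 0
```

```text
tcp [0.63231403 0.18849497 0.15324208] rot [2.21499777 2.22151412 0.00280984]
wrist middle [0.6274 0.2119] -45448651387252.305 0.65
wrist large [0.6436 0.2018] -104209473006448.39 0.56
side middle [0.6379 0.2447] -566720248040231.8 0.95
side large [0.7143 0.2185] -0.0 0.8
scene middle [0.5803 0.2335] -0.0 0.64
scene large [0.6276 0.1111] -930056674080344.2 0.61g.py:16: RuntimeWarning: overflow encountered in scalar negative
  k=mask(p,PR[nm],np.array([v[0],v[1],z]),np.array([0,0,1.]),S,(x,y,w,h)); return -(k&m).sum()/(k|m).sum()
```

```bash
sed -i 's/return -(k&m).sum()\/(k|m).sum()/return -float((k\&m).sum())\/float((k|m).sum())/' g.py; python3 g.py middle large .106 0; python3 -c "
from h import *
print(np.mean([r.get_obs()['tcp_pos'] for _ in range(5)],0))"
```

```text
tcp [0.63303202 0.18844513 0.15316165] rot [2.21562228 2.22083329 0.00343124]
wrist middle [0.6329 0.1871] 0.94 0.93
wrist large [0.634  0.1861] 0.666 0.8
side middle [0.6311 0.1921] 0.878 0.87
side large [0.6346 0.1887] 0.956 0.77
scene middle [0.6327 0.1872] 0.875 0.9
scene large [0.6347 0.1886] 0.943 0.72
[0.63305111 0.18840426 0.15310807]
```

Request:
apply_moves --pt "-0.002 0.005 0.05 0 0 0" --pt "-0.002 0.005 0.11 0 0 0" --pt "-0.002 0.005 0.17 0 0 0" --pt "-0.002 0.005 0.21 0 0 0" --pt "-0.002 0.005 0.24 0 0 0"

```text
clock: 17.38
tcp_pos: [0.6343, 0.1878, 0.0921]
orientation: [2.216, 2.221, 0.002]
contact_force: [1.0, -0.7, -2.5]
grip_width: 0.0543
gripper_force: 43.3
```

Request:
apply_moves --pt "0 0 0.008 0 0 0" --pt "0 0 0.016 0 0 0" --pt "0 0 0.024 0 0 0" --pt "0 0 0.024 0 0 0"

```text
clock: 17.88
tcp_pos: [0.6346, 0.1878, 0.0872]
orientation: [2.216, 2.221, 0.003]
contact_force: [-0.3, -0.0, -2.1]
grip_width: 0.0539
gripper_force: 43.3
```

Request:
apply_moves --pt "0 0 0.006 0 0 0" --pt "0 0 0.012 0 0 0" --pt "0 0 0.012 0 0 0"

```text
clock: 18.25
tcp_pos: [0.6345, 0.1878, 0.084]
orientation: [2.216, 2.221, 0.003]
contact_force: [0.0, 0.1, -2.0]
grip_width: 0.0539
gripper_force: 43.3
```

Request:
apply_moves --pt "0 0 0.006 0 0 0" --pt "0 0 0.006 0 0 0" --pt "0 0 0.006 0 0 0"

```text
clock: 18.62
tcp_pos: [0.6347, 0.1879, 0.0828]
orientation: [2.216, 2.221, 0.004]
contact_force: [-0.2, 0.1, 0.5]
grip_width: 0.0542
gripper_force: 43.4
```

Request:
apply_moves --pt "0 0 0.004 0 0 0" --pt "0 0 0.004 0 0 0" --pt "0 0 0.004 0 0 0"

```text
clock: 19.0
tcp_pos: [0.6353, 0.1881, 0.0825]
orientation: [2.215, 2.22, 0.006]
contact_force: [-0.2, -0.4, 5.9]
grip_width: 0.054
gripper_force: 43.9
```

Contact came at the expected seated height, so I'll release.

Request:
apply_moves --pt "0 0 0 0 0 0" --pt "0 0 0 0 0 0" --pt "0 0 0 0 0 0" --pt "0 0 0 0 0 0" --pt "0 0 0 0 0 0" --claw 1.0

```text
clock: 19.62
tcp_pos: [0.6346, 0.1878, 0.0816]
orientation: [2.216, 2.221, 0.003]
contact_force: [-0.0, -0.9, -0.0]
grip_width: 0.0855
gripper_force: 0.0
```

Request:
apply_moves --pt "0 0 -0.1 0 0 0" --pt "0 0 -0.25 0 0 0" --pt "0 0 -0.4 0 0 0" --pt "0 0 -0.6 0 0 0" --pt "0 0 -0.6 0 0 0"

```text
clock: 20.25
tcp_pos: [0.6363, 0.1894, 0.2367]
orientation: [2.213, 2.218, 0.016]
contact_force: [-0.4, -0.3, -0.9]
grip_width: 0.0857
gripper_force: 0.0
```

```bash
python3 g.py middle large .033 0; python3 - <<'E'
from fit import *
w=r.grab_frame("wrist"); s=r.grab_frame("side"); u,v=proj(s,[.634,.187,.05]).astype(int)
a=cv2.resize(w["pixels"][100:400,170:470],(400,400)); b=cv2.resize(s["pixels"][v-40:v+40,u-40:u+40],(400,400))
cv2.imwrite("pics/i.png",np.hstack([a,b])[:,:,::-1])
fit([s,r.grab_frame("scene")],"small",[.648,-.153])
E
```

```text
tcp [0.63627609 0.18938024 0.23668048] rot [2.21307709 2.21816153 0.01563094]
wrist middle none
wrist large [0.6338 0.187 ] 0.257 0.69
side middle none
side large [0.6348 0.1898] 0.633 0.61
scene middle [0.6357 0.1921] 0.608 0.75
scene large [0.6327 0.1865] 0.656 0.65
small slice(None, None, None) [ 0.6496 -0.15  ] [0.887 0.927]
small slice(0, 1, None) [ 0.6481 -0.1468] [0.899]
small slice(1, 2, None) [ 0.6496 -0.15  ] [0.927]
```

View pics/i.png

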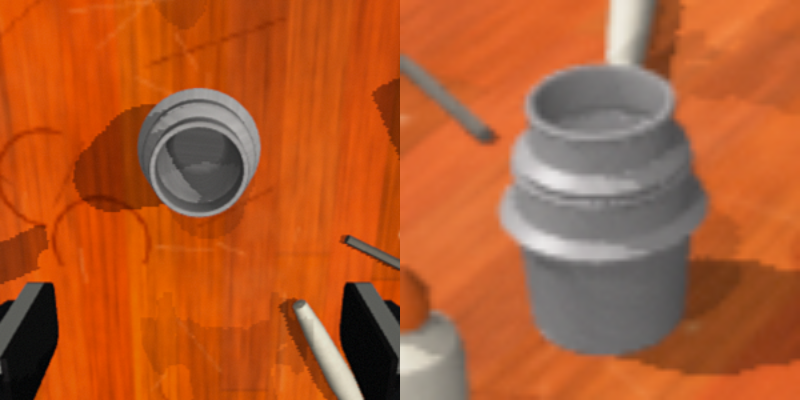

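The middle cup is seated on its bead and upright in the large one, at (600,150) in the side crop. Next is the small cup.

Request:
apply_moves --pt "-0.2 0 0 0 0 0" --pt "-0.4 0 0 0 0 0" --pt "-0.6 0 0 0 0 0" --pt "-0.8 0.03 0.05 0 0 0" --pt "-1.0 0.05 0.1 0 0 0"

```text
clock: 21.58
tcp_pos: [0.6475, -0.0636, 0.2072]
orientation: [2.215, 2.22, 0.004]
contact_force: [0.9, -0.1, -0.3]
grip_width: 0.0854
gripper_force: 0.0
```

Request:
apply_moves --pt "-0.18 0 0.08 0 0 0" --pt "-0.365 0 0.16 0 0 0" --pt "-0.365 0 0.16 0 0 0" --pt "-0.365 0 0.16 0 0 0"

```text
clock: 22.08
tcp_pos: [0.6477, -0.1527, 0.1674]
orientation: [2.216, 2.221, 0.005]
contact_force: [-0.0, -0.0, 1.4]
grip_width: 0.0856
gripper_force: 0.0
```

```bash
python3 - <<'E'
from fit import *
fit([r.grab_frame(n) for n in("wrist","side","scene")],"small",[.648,-.152])
print(r.get_obs()["tcp_pos"],delta([.648,-.152,.041],tool(0,0)))
E
```

```text
small slice(None, None, None) [ 0.6489 -0.153 ] [0.978 0.796 0.843]
small slice(0, 1, None) [ 0.6487 -0.1533] [0.982]
small slice(1, 2, None) [ 0.6496 -0.149 ] [0.825]
small slice(2, 3, None) [ 0.6509 -0.1505] [0.846]
[ 0.64789482 -0.1520825   0.16779312] [ 0.0011 -0.0024  0.5072  0.0035  0.001   0.0026]
```

Request:
apply_moves --pt "-0.003 0.004 0.12 0 0 0" --pt "-0.003 0.004 0.26 0 0 0" --pt "-0.003 0.004 0.4 0 0 0" --pt "-0.003 0.004 0.505 0 0 0" --pt "-0.003 0.004 0.505 0 0 0"

```text
clock: 23.0
tcp_pos: [0.6475, -0.1535, 0.0391]
orientation: [2.217, 2.224, -0.0]
contact_force: [0.2, 0.5, 0.7]
grip_width: 0.0857
gripper_force: 0.0
```

Request:
apply_moves --pt "0 0 0 0 0 0" --pt "0 0 0 0 0 0" --pt "0 0 0 0 0 0" --pt "0 0 0 0 0 0" --pt "0 0 0 0 0 0" --claw 0.0 --newtons 40

```text
clock: 23.62
tcp_pos: [0.6501, -0.1544, 0.0427]
orientation: [2.214, 2.219, 0.005]
contact_force: [-0.8, -0.1, 5.5]
grip_width: 0.0409
gripper_force: 40.2
```

Request:
apply_moves --pt "0 0 -0.08 0 0 0" --pt "0 0 -0.2 0 0 0" --pt "0 0 -0.4 0 0 0" --pt "0 0 -0.6 0 0 0" --pt "0 0 -0.6 0 0 0"

```text
clock: 24.25
tcp_pos: [0.6515, -0.1542, 0.1977]
orientation: [2.21, 2.215, 0.013]
contact_force: [0.3, 0.1, -1.3]
grip_width: 0.0411
gripper_force: 41.2
```

Request:
apply_moves --pt "0.15 0 0 0 0 0" --pt "0.35 0 0 0 0 0" --pt "0.55 -0.02 0 0 0 0" --pt "0.75 -0.04 0 0 0 0" --pt "0.95 -0.06 0 0 0 0"

```text
clock: 24.88
tcp_pos: [0.632, 0.0848, 0.1904]
orientation: [2.216, 2.221, 0.002]
contact_force: [0.3, 0.0, -1.2]
grip_width: 0.0412
gripper_force: 41.1
```

Request:
apply_moves --pt "0.15 0 0 0 0 0" --pt "0.3 0 0 0 0 0" --pt "0.41 0 0 0 0 0" --pt "0.41 0 0 0 0 0" --pt "0.41 0 0 0 0 0"

```text
clock: 25.5
tcp_pos: [0.6325, 0.1846, 0.1901]
orientation: [2.216, 2.22, 0.001]
contact_force: [0.3, -0.6, -1.5]
grip_width: 0.0412
gripper_force: 41.1
```

```bash
python3 g.py small middle .156 .033; python3 g.py small large .156 0
```

```text
tcp [0.63245763 0.18460578 0.19005955] rot [2.21609095e+00 2.21969843e+00 1.07650305e-03]
wrist small [0.6325 0.1886] 0.844 0.69
wrist middle [0.6339 0.1859] 0.747 0.67
side small [0.6218 0.2052] 0.849 0.62
side middle [0.634 0.191] 0.652 0.6
scene small none
scene middle [0.6355 0.1907] 0.662 0.79
tcp [0.63266921 0.18564502 0.19039623] rot [2.21608249 2.22032105 0.0032334 ]
wrist small [0.6326 0.1898] 0.848 0.86
wrist large [0.634  0.1863] 0.246 0.67
side small [0.6227 0.2046] 0.826 0.74
side large [0.6344 0.1886] 0.648 0.81
scene small [0.6249 0.1763] 0.759 0.62
scene large [0.634  0.1891] 0.653 0.66
```

```bash
python3 g.py small middle .149 .033; python3 -c "
from h import *
print(r.get_obs()['tcp_pos'])
p=r.grab_frame('wrist');save(p,'j.png')"
```

```text
tcp [0.63258648 0.18603774 0.19033363] rot [2.21546775 2.2210029  0.00322623]
wrist small [0.6325 0.1876] 0.922 0.79
wrist middle [0.634 0.186] 0.739 0.68
side small [0.6302 0.1941] 0.854 0.77
side middle [0.6345 0.1891] 0.696 0.92
scene small [0.6314 0.1878] 0.803 0.53
scene middle [0.6385 0.1942] 0.687 0.91
[0.63261104 0.185981   0.19036704]
```

View pics/j.png

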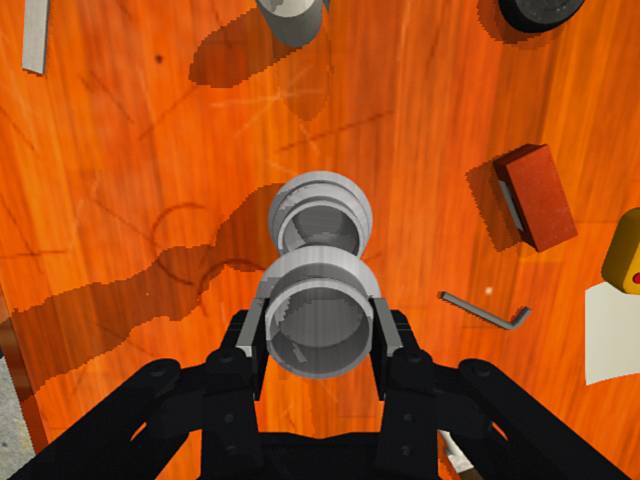

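The small cup is held upright at (320,310), roughly in line with the nested pair at (320,220). I'll shift +2 mm in x and lower it.

Request:
apply_moves --pt "-0.001 0.007 0.05 0 0 0" --pt "-0.001 0.007 0.12 0 0 0" --pt "-0.001 0.007 0.19 0 0 0" --pt "-0.001 0.007 0.25 0 0 0" --pt "-0.001 0.007 0.29 0 0 0"

```text
clock: 27.52
tcp_pos: [0.6342, 0.1855, 0.1163]
orientation: [2.216, 2.222, 0.001]
contact_force: [0.6, 0.4, -0.7]
grip_width: 0.0412
gripper_force: 41.1
```

Request:
apply_moves --pt "0 0 0.008 0 0 0" --pt "0 0 0.016 0 0 0" --pt "0 0 0.022 0 0 0" --pt "0 0 0.022 0 0 0"

```text
clock: 28.02
tcp_pos: [0.6349, 0.1856, 0.1127]
orientation: [2.215, 2.221, 0.004]
contact_force: [-0.4, -0.8, -0.9]
grip_width: 0.041
gripper_force: 41.1
```

Request:
apply_moves --pt "0 0 0.006 0 0 0" --pt "0 0 0.01 0 0 0" --pt "0 0 0.01 0 0 0"

```text
clock: 28.4
tcp_pos: [0.6347, 0.1856, 0.1098]
orientation: [2.216, 2.221, 0.003]
contact_force: [0.1, 0.2, -1.3]
grip_width: 0.0413
gripper_force: 41.1
```

Request:
apply_moves --pt "0 0 0.006 0 0 0" --pt "0 0 0.01 0 0 0" --pt "0 0 0.01 0 0 0"

```text
clock: 28.78
tcp_pos: [0.635, 0.1857, 0.1079]
orientation: [2.215, 2.221, 0.004]
contact_force: [-2.0, -0.8, 3.4]
grip_width: 0.0412
gripper_force: 41.5
```

Request:
apply_moves --pt "0 0 0.004 0 0 0" --pt "0 0 0.004 0 0 0" --pt "0 0 0.004 0 0 0"

```text
clock: 29.15
tcp_pos: [0.6355, 0.1859, 0.1076]
orientation: [2.215, 2.22, 0.006]
contact_force: [-1.7, -1.0, 7.5]
grip_width: 0.0412
gripper_force: 41.9
```

Request:
apply_moves --pt "0 0 0.004 0 0 0" --pt "0 0 0.004 0 0 0" --pt "0 0 0.004 0 0 0"

```text
clock: 29.52
tcp_pos: [0.636, 0.1861, 0.1075]
orientation: [2.215, 2.22, 0.008]
contact_force: [-2.4, -2.1, 12.5]
grip_width: 0.0412
gripper_force: 42.4
```

Request:
apply_moves --pt "0 0 -0.004 0 0 0" --pt "0 0 -0.004 0 0 0"

```text
clock: 29.78
tcp_pos: [0.6355, 0.1859, 0.1077]
orientation: [2.215, 2.22, 0.006]
contact_force: [-1.7, -0.4, 7.7]
grip_width: 0.0412
gripper_force: 41.9
```

Request:
apply_moves --pt "0 0 0 0 0 0" --pt "0 0 0 0 0 0" --pt "0 0 0 0 0 0" --pt "0 0 0 0 0 0" --pt "0 0 0 0 0 0" --claw 1.0

```text
clock: 30.4
tcp_pos: [0.6347, 0.1856, 0.1063]
orientation: [2.216, 2.221, 0.003]
contact_force: [-0.1, 0.4, -1.0]
grip_width: 0.0853
gripper_force: 0.0
```

Request:
apply_moves --pt "0 0 -0.1 0 0 0" --pt "0 0 -0.25 0 0 0" --pt "0 0 -0.4 0 0 0" --pt "0 0 -0.5 0 0 0" --pt "0 0 -0.5 0 0 0"

```text
clock: 31.02
tcp_pos: [0.6354, 0.1864, 0.2338]
orientation: [2.214, 2.219, 0.01]
contact_force: [0.9, -0.7, -0.5]
grip_width: 0.0856
gripper_force: 0.0
```

```bash
python3 - <<'E'
from fit import *
w=r.grab_frame("wrist"); s=r.grab_frame("side"); u,v=proj(s,[.634,.187,.06]).astype(int); c=r.grab_frame("scene"); uc,vc=proj(c,[.634,.187,.06]).astype(int)
a=cv2.resize(w["pixels"][100:300,220:420],(260,400)); b=cv2.resize(s["pixels"][v-40:v+40,u-26:u+26],(260,400)); d=cv2.resize(c["pixels"][vc-30:vc+30,uc-20:uc+20],(260,400))
cv2.imwrite("pics/k.png",np.hstack([a,b,d])[:,:,::-1])
E
python3 g.py small large .064 0
```

```text
tcp [0.63347679 0.18542079 0.22994584] rot [2.21615448e+00 2.22144391e+00 2.05230777e-04]
wrist small [0.6343 0.1858] 0.98 0.95
wrist large [0.6338 0.1862] 0.232 0.67
side small [0.6354 0.1891] 0.654 0.95
side large [0.6352 0.1894] 0.664 0.92
scene small [0.6365 0.1933] 0.668 0.68
scene large [0.6344 0.1888] 0.663 0.92
```

View pics/k.png

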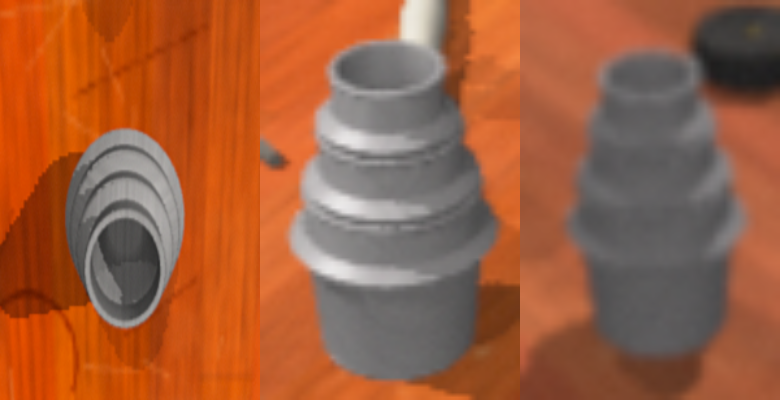

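The three cups are nested, upright and concentric, with each bead down on the rim below, and the gripper is clear.

```bash
python3 -c "
from bench import r
print(r.hand_in())"
```

```text
the job is handed in; nothing more can be done
None
```

The middle cup was stood upright and let go, and all three cups are now nested upright with their beads seated; the job is handed in at about 31 s, but no verdict came back.

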